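Weigh the rewound transformer and log it on the scale

TASK

Hang the transformer by its stirrup on the spring scale's hook, gently so that the scale never hits its bottom stop, let go and let it settle; then slide the scale's marker level with the pointer and let go of it, to record the weight. After that unhook the transformer and set it down gently, upright and square, with its whole foot on the bare steel plate of the chipboard. Never move the marker while the hook is empty, and leave the other things on the bench alone.

Things in the scene. Friction and masses are not known exactly. Their poses are not given: they have to be found in the camera images.
- transformer: loose transformer, 0.4-0.9 kg: dark core, copper winding, foot 56 (x) by 84 (y) mm; origin: centre of the foot's underside, z up. An aluminium stirrup stands over it: legs at y +-41 mm, 14 wide in x; opening (through along x) from z 66 mm up to the crossbar's underside at z 138, full height only within 14 mm of the middle. Crossbar 12 thick (x), z 138-148; it hangs on the hook
- transformer_tab (a point): centre of the grip tab that stands on the middle of the transformer's crossbar: 172 mm above the foot, 30 mm wide (y), 12 thick (x), z 148 to 193 mm above the foot. Take it here from above; fingers closing along the transformer's y stay clear of the hook. Axes as the transformer's
- scale: fixed stand of the spring scale: grey base 150 x 200 mm, 18 thick; column to z 273 mm, cross piece on top of column and marker rail to z 280 (y -5 to 105 mm). Origin on the bench under the column, z up; the hook reaches out along the scale's -x, pointer and marker are on its +y side
- pointer (a joint): how far the scale's hook and pointer have sunk, m: 0 empty, bottom stop at 0.090. Spring 150 N/m from zero load, so about 29 to 57 mm under the transformer. Lightly damped: after a disturbance it bobs for 1 to 3 s
- hook_seat (a point): top of the hook's rod (10 mm thick) in the middle of its level seat, where the crossbar rests; z 235 mm when empty, sinks with the pointer. Axes as the scale's: the upturned tip ends 36 mm away along -x, its top 20 mm above; towards +x the rod rises 15 mm and runs to the column's carriage, 93 mm away. To hang: carry the transformer along +x, tip through the opening, x axes parallel, then lower
- pointer_tip (a point): outer tip of the thin black pointer that moves with the hook; axes as the scale's
- marker (a joint): how far down the marker stands, m: 0 to 0.085, in the same measure as the pointer (equal values are level). It stays where it is left; about 3 N moves it, up or down
- marker_index (a point): inner tip of the marker's thin black index, which faces the pointer's tip; level when both are at one height
- marker_grip (a point): centre of the marker's upright black grip plate at the end of an arm on the scale's +y side: 14 mm thick (x), 34 wide (y), from 25 mm below to 19 mm above this point, which is 15 mm above the marker's index. Axes as the scale's
- board: fixed chipboard lying on the bench, 250 x 290 mm, 12 thick; origin on the bench under the steel plate's centre, z up. White trunking, top at z 28 mm, runs along its far edge (from x 90 mm) and across it (from y 91 mm)
- plate (a point): centre of the top face (15 mm above the bench) of the board's bare steel plate, 100 mm (x) by 126 mm (y); axes as the board's. The transformer's x goes along the plate's x, either way round
- junction_box: loose round grey junction box, 84 mm across, 36 mm tall; a bystander, not to be disturbed
- tape_roll: loose roll of black tape, 72 mm across, 19 mm tall; a bystander, not to be disturbed
- screwdriver: loose screwdriver; a bystander, not to be disturbed
- multimeter: loose yellow multimeter, 150 x 80 x 35 mm; a bystander, not to be disturbed
- trunking: loose offcut of white trunking, 200 x 25 x 16 mm; a bystander, not to be disturbed
- contactor: loose contactor, 70 x 45 mm, 68 mm tall; a bystander, not to be disturbed

How it is judged:
By the outcome, as a careful person would: the job done as asked, in the order asked, and still so for the second after the job is handed in, with the robot touching nothing.
It also fails if it takes over 72 s, if anything falls off the work surface, if the arm or the gripper's body presses on something with over 40 N, if the wrist force passes 120 N, or if a joint passes its speed limit or range.

ROBOT

A 6-joint arm with a two-finger parallel gripper is mounted at the origin on the work surface. World frame = base frame: x ahead of the robot, y to its left, z up, the work surface at z = 0. Lengths are in m, angles in rad, forces in N, time in s.
With the tool pointing down it reaches from about 0.225 to 0.875 m from the base axis. Payload 3.4 kg.
Tool frame: the origin (TCP) lies midway between the tips of the shut fingers; the grasp point (between the pads) lies 19 mm behind it; z points along the fingers, y is the line along which they close (so a half turn about z gives the same grasp; the last joint's range is limited). The gripper opens to 85 mm and grips with 20 to 120 N. Pads are 22 mm wide; open, the fingers measure 114 mm over their backs; the gripper's body (76 mm by 85 mm) begins 54 mm behind the grasp point. The pads swing forward as they close: fully open they stand 13 mm farther back than shut.
Start: joints at [-1.25, 0.276, 1.505, -0, 1.361, -0.121], TCP at [0.246, -0.52, 0.231] pointing down, gripper open.
Joint ranges: [-2.89, 2.89], [-0.75, 2.08], [0.22, 2.7], [-1.18, 4.32], [0.11, 2.71], [-2.7, 2.7]. Speed limits (rad/s): [2.57, 2.57, 3.14, 3.14, 3.14, 3.14].

INTERFACE

Orientations are given as a unit quaternion [x, y, z, w].
In Python, from rig import get_state, grab_frame, sign_off, find_in gives the robot as it stands.
- The arm moves only by the shell command python3 -m creep 'ROWS'. ROWS is JSON, a list of rows, each a list of 3 entries, a list of its own where there are three numbers: the shift along the tool's x, y, z in m, then the turn, a rotation vector about the tool's x, y, z in degrees, then the opening, from 0 (shut) to 1 (fully open). In form: [[[x, y, z], [rx, ry, rz], grip], ...]. A call has 1 to 12 rows; each row shifts and turns the commanded pose from where the row before left it, along the tool's axes as they then stand; what a row does not reach is not made up. A row lasts 1/12 s, in which the tool goes at most 41.7 mm and 7.16 degrees, less where a joint would pass 70% of its speed; a pose out of reach is approached as far as the arm can. A call with a gripper value outside its range is refused whole. The fingers move at their own pace and stop on an object; the grip force is fixed at half the most. Time passes only in rows, so rows that do not move let the fingers close. It gives the time, the measured TCP pose, the force, the opening and the grip force at its end, in the units of the state.
- get_state(): the state, without advancing time (a new reading comes with each control period).
- grab_frame(name): name is "scene" or "top"; returns a dict with "image" (420x560x3 uint8, red, green, blue), "vfov" (degrees; the focal length in pixels is half the picture's height over the tangent of half this angle, whatever the lens; pixels are square), "cx", "cy" (the principal point, pixels), "R" (3x3) and "t" (3): a world point X has camera coordinates R X + t. Camera axes: x right, y down, z forward; pixel columns grow to the right and rows downward; lengths in m; the calibration is good to about 2 mm. A picture is of the moment at which its call begins. There is no depth.
- sign_off(): hands the job in; it is judged then, once.
Trained networks look in a picture, given as the dict that the camera call returned (one of the last four; its "shot" number tells which), for a name from the list of things; names that differ only in an ending like _2 or _b are one class to them, and where a whole thing is asked for, a point or a joint stands for the part that bears it (a point fixed in the world has none). Each returns a list of dicts, best first, with "p" (0 to 1); they miss things now and then, are a little off and sometimes report something else, mostly with a low value. They report only what shows in the picture. A call takes as long as a camera call.
- find_in(thing, picture): "rect" ([left, top, right, bottom] in pixels, round what is visible of it).
The state is a dict: "time_s": time; "joint_positions": joint angles; "joint_vel": joint speeds; "effort": joint torques, N m; "ee_pos": TCP position; "ee_rot": TCP orientation; "wrist_force": force on the tool from outside, world axes, zero at the start; "moment": the same for the moment, N m; "opening": finger opening in m; "finger_force": force on a finger pad.
Only numpy, scipy, OpenCV 4.12 (cv2) and the standard library are available. Lean on these libraries where they do the work, as an engineer would, in place of code of your own. Each camera call takes 0.05 s, during which the arm holds its last target. There are 200 camera calls.

## Working session

There is one attempt and no reset: what is moved stays moved. The work goes in short steps, Python scripts to look and compute and a shell command to move; the robot and the scene stay as the last step left them, time stands still between calls to the robot, and variables do not carry over. Pictures are saved under pics/ and viewed, at most 13 in all, crops included, and the job is handed in when it is done.

```bash
mkdir -p pics; cat > h.py <<'E'
import numpy as np, cv2
from rig import get_state, grab_frame, find_in
from scipy.spatial.transform import Rotation as Ro
def K(f):
    fl=f["image"].shape[0]/2/np.tan(np.radians(f["vfov"])/2)
    return np.array([[fl,0,f["cx"]],[0,fl,f["cy"]],[0,0,1]])
def save(f,n,crop=None,s=1):
    im=f["image"][:,:,::-1]
    if crop: im=im[crop[1]:crop[3],crop[0]:crop[2]]
    cv2.imwrite(f"pics/{n}.png",cv2.resize(im,None,fx=s,fy=s,interpolation=cv2.INTER_CUBIC))
def ray(f,u,v):
    R=np.array(f["R"]);c=-R.T@np.array(f["t"]);d=R.T@np.linalg.inv(K(f))@[u,v,1];return c,d/np.linalg.norm(d)
def onz(f,u,v,z):
    c,d=ray(f,u,v);return c+d*(z-c[2])/d[2]
def tri(obs):
    A=np.zeros((3,3));b=np.zeros(3);L=[]
    for f,u,v in obs:
        c,d=ray(f,u,v);P=np.eye(3)-np.outer(d,d);A+=P;b+=P@c;L.append((c,P))
    X=np.linalg.solve(A,b);return X,[np.linalg.norm(P@(X-c)) for c,P in L]
def proj(f,X):
    p=K(f)@(np.array(f["R"])@np.array(X)+np.array(f["t"]));return p[:2]/p[2]
E
python3 - <<'E'
from h import *
for n in("scene","top"):
    f=grab_frame(n);save(f,n+"0",s=1.42)
    print(n,f["vfov"],f["cx"],f["cy"],f["image"].shape,"cam",-np.array(f["R"]).T@f["t"], "fwd",np.array(f["R"])[2])
    for t in "transformer transformer_tab scale hook_seat pointer_tip marker_index marker_grip plate board junction_box tape_roll screwdriver multimeter trunking contactor".split():
        print(t,[(np.round(d["rect"],1).tolist(),round(d["p"],2)) for d in find_in(t,f)[:2]])
print(get_state())
E
```

```text
scene 46.90802091860364 284.0392040795755 204.51205093423357 (420, 560, 3) cam [ 1.48893719 -0.40219741  1.09106568] fwd [-0.68186243  0.26821208 -0.68053355]
transformer [([184.3, 207.4, 216.9, 263.1], 0.81)]
transformer_tab [([187.0, 199.5, 219.1, 265.8], 0.83), ([224.2, 195.8, 249.9, 221.8], 0.48)]
scale [([244.4, 175.1, 338.7, 304.0], 0.87), ([274.5, 189.6, 304.1, 211.6], 0.65)]
hook_seat [([249.6, 175.1, 265.4, 202.6], 0.42)]
pointer_tip [([246.6, 174.5, 294.7, 207.5], 0.65)]
marker_index [([298.8, 193.7, 339.1, 214.9], 0.79)]
marker_grip [([300.0, 191.8, 339.2, 213.5], 0.51)]
plate [([329.5, 159.7, 442.4, 222.5], 0.78)]
board [([332.3, 159.2, 441.2, 221.3], 0.68)]
junction_box [([224.5, 193.4, 250.2, 224.3], 0.7), ([275.3, 187.5, 299.8, 211.1], 0.57)]
tape_roll [([208.2, 279.1, 232.0, 304.7], 0.88)]
screwdriver [([297.9, 182.7, 328.6, 212.7], 0.67)]
multimeter [([134.4, 281.4, 195.3, 324.4], 0.84)]
trunking [([373.9, 238.6, 432.5, 263.9], 0.81), ([300.5, 192.7, 339.3, 214.2], 0.38)]
contactor [([224.5, 195.2, 250.1, 222.2], 0.65)]
top 51.12686692847767 280.74539865716906 208.92
[... 973 characters left out ...]
_s': 1.6, 'joint_positions': array([-1.25001397e+00,  2.75911768e-01,  1.50490037e+00, -2.73081175e-05,
        1.36070930e+00, -1.20974216e-01]), 'joint_vel': array([-0.00015575, -0.00090138,  0.00115735, -0.00078252, -0.00038657,
        0.00019998]), 'effort': array([ 3.27892112e-04, -4.16652024e+01, -2.46093875e+01, -3.21414254e-04,
        2.70588489e-04, -1.66126705e-05]), 'ee_pos': array([ 0.24583758, -0.51982925,  0.23132115]), 'ee_rot': array([ 9.75704780e-01,  2.19089436e-01, -9.73591549e-06,  3.67620841e-05]), 'wrist_force': array([-0.12157868, -1.04926644,  0.05006753]), 'moment': array([ 0.07886957, -0.05534196,  0.02169338]), 'finger_force': 0.0, 'opening': 0.08554782338261764}
```

View pics/scene0.png

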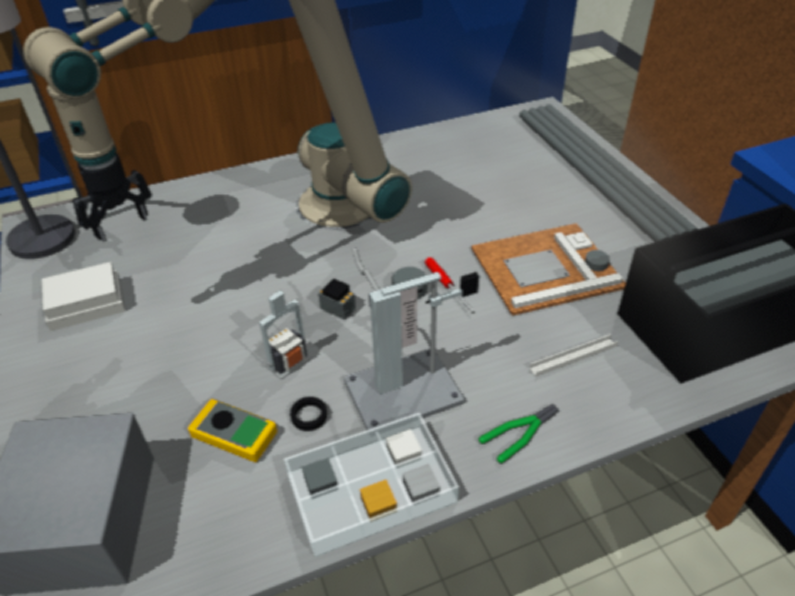

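View pics/top0.png

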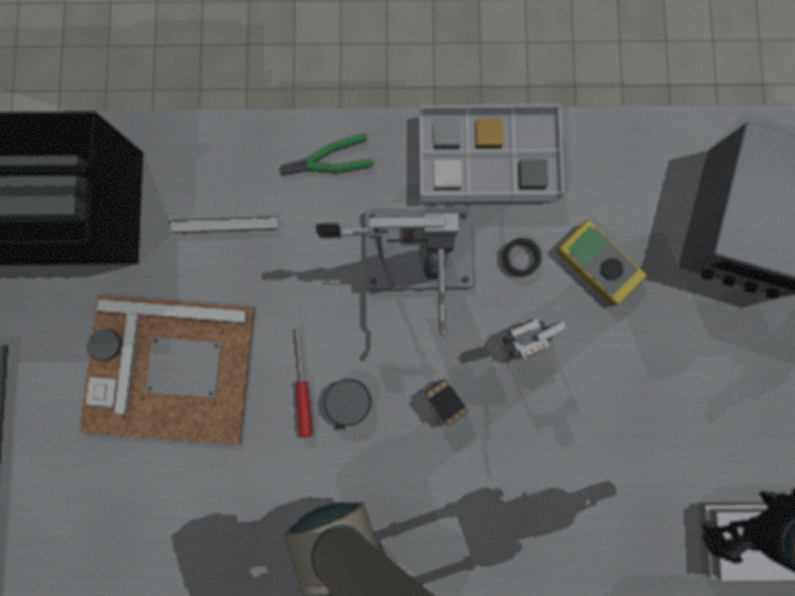

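The scene view shows the transformer at (283,340), the scale at (400,330), the plate at (535,267). In the top view the transformer is at (530,340), the hook runs from (440,250) to (442,330), and the marker grip is at (328,230). Next I'll zoom in.

```bash
cat > comp.py <<'E'
from h import *
def comp(name,items,cols=2,w=400,hh=300):
    t=[]
    for f,c,cy_ in items:
        # c=(u,v,halfwidth)
        M=np.float32([[w/(2*cy_),0,w/2-c[0]*w/(2*cy_)],[0,w/(2*cy_),hh/2-c[1]*w/(2*cy_)]])
        im=cv2.warpAffine(f["image"][:,:,::-1].copy(),M,(w,hh),flags=cv2.INTER_CUBIC)
        for k in range(0,w,50): cv2.line(im,(k,0),(k,4),(0,0,255),1)
        t.append(im)
    rows=[np.hstack(t[i:i+cols]) for i in range(0,len(t),cols)]
    cv2.imwrite(f"pics/{name}.png",np.vstack(rows))
def unc(c,hw,px,py,w=400,hh=300): # tile pixel -> image pixel
    s=2*hw/w; return c[0]+(px-w/2)*s, c[1]+(py-hh/2)*s
E
python3 - <<'E'
from comp import *
s=grab_frame("scene");t=grab_frame("top")
comp("c1",[(t,(373,238),40),(s,(201,233),50),(t,(280,190),70),(s,(290,225),70)])
E
```

```text
(no output)
```

View pics/c1.png

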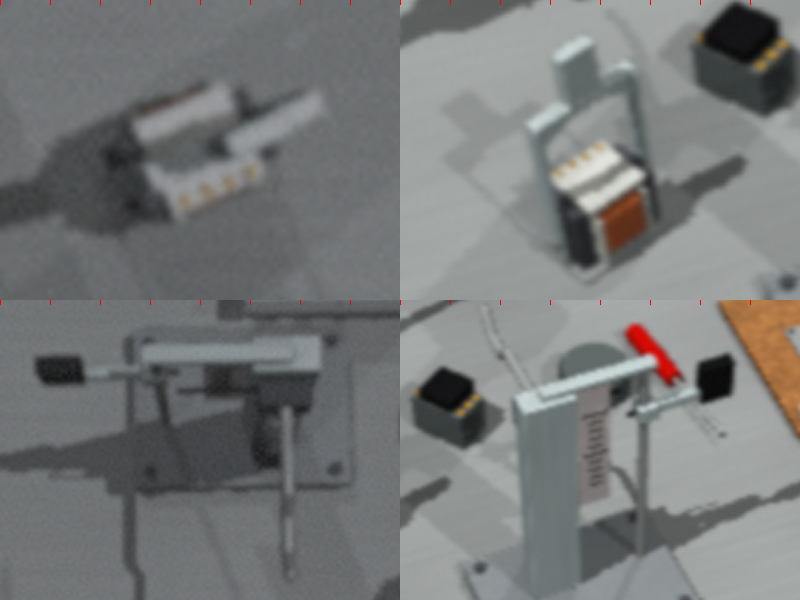

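The tiles show the crossbar ends at scene tile (530,122) and (632,68) with the tab top at (575,45). The hook tip is at top tile (290,575), and the marker grip at top (60,370) and scene (715,378).

```bash
python3 - <<'E'
from comp import *
s=grab_frame("scene");t=grab_frame("top")
S=lambda x,y:unc((201,233),50,x-400,y); T=lambda x,y:unc((373,238),40,x,y)
T3=lambda x,y:unc((280,190),70,x,y-300); S4=lambda x,y:unc((290,225),70,x-400,y-300)
a=onz(s,*S(530,122),.148);b=onz(s,*S(632,68),.148);print("bar",a,b,np.linalg.norm(a-b),np.degrees(np.arctan2(*(b-a)[1::-1])),(a+b)/2)
print("tabtop",onz(s,*S(575,45),.193))
# foot bottom corner nearest camera
print("foot near corner",onz(s,*S(585,282),0))
for n,X in (("a",a),("b",b)):
    p=proj(t,X);print(n,"top tile",(p-[373,238])/.2+[200,150])
c=(a+b)/2;c[2]=.193;p=proj(t,c);print("tab in top",(p-[373,238])/.2+[200,150])
ht=onz(t,*T3(290,575),.255);hb=onz(t,*T3(287,405),.25);print("hook",ht,hb)
p=proj(s,ht);print("hooktip in scene tile",(p-[290,225])/.35+[600,450])
print("grip",tri([(t,*T3(60,370)),(s,*S4(715,378))]))
print("xpiece far",tri([(t,*T3(145,352)),(s,*S4(650,360))]), "col corner", onz(t,*T3(318,355),.28),onz(t,*T3(145,355),.28))
# baseplate corners top z .018
for q in ((137,485),(350,485),(345,325),(130,330)): print("base",onz(t,*T3(*q),.018))
# plate corners from top0.png /1.42
for q in ((153,338),(219,341),(214,396),(149,393)): print("plate",onz(t,q[0]/1.42,q[1]/1.42,.015), )
for nm,q in (("contactor",(445,401)),("jb",(347,402)),("tape",(521,257)),("sd",(305,408)),("mm",(602,262))): print(nm,onz(t,q[0]/1.42,q[1]/1.42,.03))
E
```

```text
bar [ 0.51594656 -0.31707248  0.148     ] [ 0.49157462 -0.23786336  0.148     ] 0.08287385313386131 107.10266401022464 [ 0.50376059 -0.27746792  0.148     ]
tabtop [ 0.50196733 -0.27534682  0.193     ]
foot near corner [ 0.54064318 -0.30552591  0.        ]
a top tile [328.44837545 105.8462251 ]
b top tile [157.25689108 160.45422191]
tab in top [265.92432642 126.92992056]
hook [ 0.5004779  -0.10997446  0.255     ] [ 0.62542314 -0.11011943  0.25      ]
hooktip in scene tile [487.16187412 303.09749779]
grip (array([0.6572153 , 0.05758261, 0.22990774]), [np.float64(0.001342178671510775), np.float64(0.0013421786715109142)])
xpiece far (array([ 0.658841  , -0.00924769,  0.27679711]), [np.float64(0.0018998681909622463), np.float64(0.0018998681909622847)]) col corner [ 0.65542957 -0.13078709  0.28      ] [ 0.65654056 -0.00760441  0.28      ]
base [0.59853839 0.01294942 0.018     ]
base [ 0.59688137 -0.18169743  0.018     ]
base [ 0.74666131 -0.18032781  0.018     ]
base [0.74373021 0.0191961  0.018     ]
plate [0.50847291 0.4036506  0.015     ]
plate [0.50201002 0.28257538 0.015     ]
plate [0.40269851 0.2890238  0.015     ]
plate [0.40897547 0.40704429 0.015     ]
contactor [ 0.39128891 -0.12754456  0.03      ]
jb [0.39086539 0.04700421 0.03      ]
tape [ 0.6502206  -0.27081276  0.03      ]
sd [0.38089315 0.12177243 0.03      ]
mm [ 0.63966614 -0.41827678  0.03      ]
```

```bash
cat >> h.py <<'E'
def go(x,y,z,yaw,base=None):
    "turn about tool z (deg) to bring tool x to yaw, then shift in the turned tool frame (mm)"
    st=get_state();R=Ro.from_quat(st["ee_rot"]);X=R.as_matrix()[:,0];cur=np.degrees(np.arctan2(X[1],X[0]))
    turn=-((yaw-cur+90)%180-90)
    R2=R*Ro.from_rotvec([0,0,turn],degrees=True)
    p=base if base is not None else st["ee_pos"]
    print("t",round(st["time_s"],2),"pos",np.round(st["ee_pos"],4),"yaw",round(cur,1),"turn",round(turn,2),"shift mm",np.round(R2.inv().apply(np.array([x,y,z])-p)*1e3,1))
E
python3 -c "
from h import *
go(.503,-.277,.231,20)"
```

```text
t 1.8 pos [ 0.2459 -0.5198  0.2313] yaw 25.3 turn 5.31 shift mm [ 3.247e+02 -1.402e+02  3.000e-01]
```

```bash
python3 -m creep '[[[0,0,0],[0,0,5.3],1],[[0.0295,-0.0127,0],[0,0,0],1],[[0.0295,-0.0127,0],[0,0,0],1],[[0.0295,-0.0127,0],[0,0,0],1],[[0.0295,-0.0127,0],[0,0,0],1],[[0.0295,-0.0127,0],[0,0,0],1],[[0.0295,-0.0127,0],[0,0,0],1],[[0.0295,-0.0127,0],[0,0,0],1],[[0.0295,-0.0127,0],[0,0,0],1],[[0.0295,-0.0127,0],[0,0,0],1],[[0.0295,-0.0127,0],[0,0,0],1],[[0.0295,-0.0127,0],[0,0,0],1]]'
python3 -m creep '[[[0,0,0],[0,0,0],1],[[0,0,0],[0,0,0],1]]'
python3 - <<'E'
from comp import *
s=grab_frame("scene");t=grab_frame("top")
go(.503,-.277,.231,20)
comp("c2",[(s,(205,225),40),(t,(373,235),40)],w=400,hh=400)
E
```

```text
time_s: 2.8
ee_pos: [0.504, -0.2762, 0.2314]
ee_rot: [0.985, 0.174, 0.0, 0.0]
wrist_force: [0.2, -0.9, -0.5]
opening: 0.0853
finger_force: 0.0
time_s: 2.97
ee_pos: [0.5038, -0.2763, 0.2312]
ee_rot: [0.985, 0.175, -0.0, 0.0]
wrist_force: [0.3, -1.0, 0.7]
opening: 0.0859
finger_force: 0.0
t 3.07 pos [ 0.5025 -0.2779  0.2312] yaw 20.0 turn 0.03 shift mm [ 0.8 -0.7  0.2]
```

View pics/c2.png

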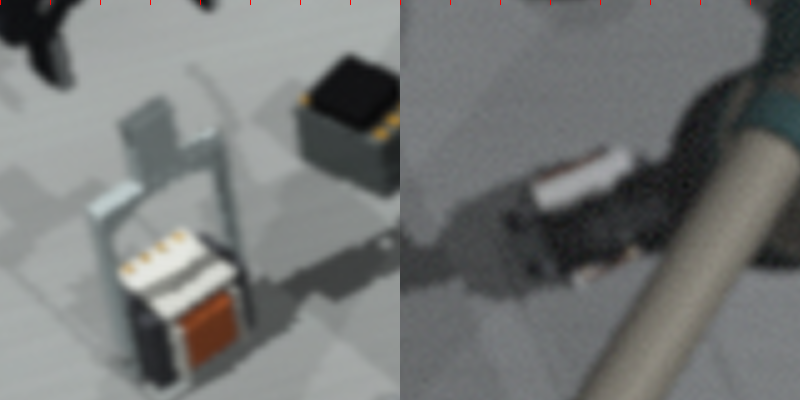

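The gripper's fingers show at scene tile (50,50), well up and left of the tab (150,140). I'll check this against the projected TCP.

```bash
python3 - <<'E'
from comp import *
s=grab_frame("scene")
st=get_state();p=st["ee_pos"]
R=Ro.from_quat(st["ee_rot"])
for d in (0,.045,-.045): print("tip tile",(proj(s,p+R.apply([0,d,-.013]))-[205,225])*5+[200,200])
print(p,st["joint_positions"])
print("tab centre tile",(proj(s,[.503,-.277,.193])-[205,225])*5+200)
save(s,"s3",s=1.42)
E
```

```text
tip tile [130.09712504  39.89434488]
tip tile [58.04017066 79.04179312]
tip tile [199.74144396   2.05764482]
[ 0.50222249 -0.27820695  0.23129233] [-6.26533041e-01  2.74760082e-01  1.50661842e+00 -8.21182343e-04
  1.36038764e+00  5.95879229e-01]
tab centre tile [146.26696505 110.75925664]
```

View pics/s3.png

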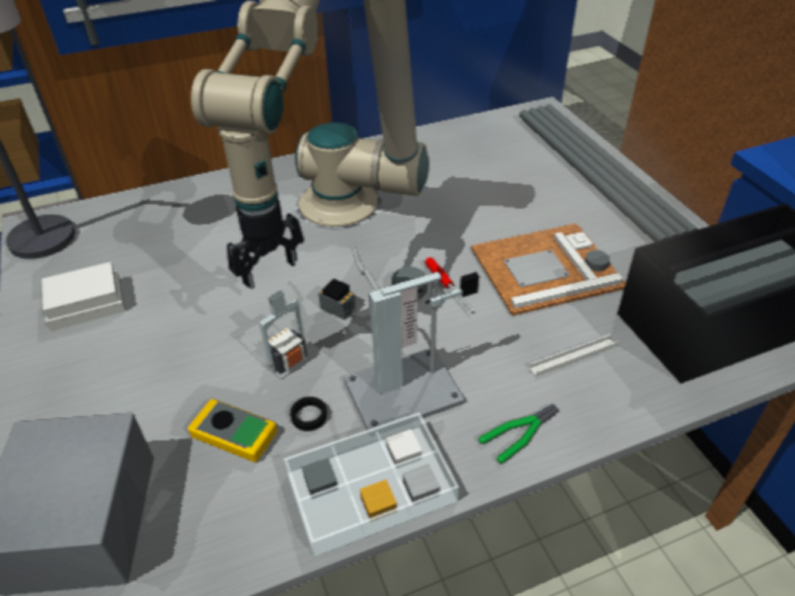

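The projected TCP and fingers match the picture (left tip at tile (60,85)), so the gripper sits over the tab. Next I'll descend and grip.

```bash
python3 -m creep '[[[0,0,0.012],[0,0,0],1],[[0,0,0.012],[0,0,0],1],[[0,0,0.012],[0,0,0],1],[[0,0,0.010],[0,0,0],1],[[0,0,0.01],[0,0,0],1],[[0,0,0.01],[0,0,0],1],[[0,0,0.008],[0,0,0],1],[[0,0,0],[0,0,0],1]]'
python3 -m creep '[[[0,0,0],[0,0,0],0.2],[[0,0,0],[0,0,0],0.2],[[0,0,0],[0,0,0],0.2],[[0,0,0],[0,0,0],0.2],[[0,0,0],[0,0,0],0.2],[[0,0,0],[0,0,0],0.2],[[0,0,0],[0,0,0],0.2],[[0,0,0],[0,0,0],0.2]]'
```

```text
time_s: 3.78
ee_pos: [0.5018, -0.2771, 0.1554]
ee_rot: [0.985, 0.174, -0.001, -0.001]
wrist_force: [-0.8, 0.6, 0.6]
opening: 0.0851
finger_force: 0.0
time_s: 4.45
ee_pos: [0.5031, -0.2771, 0.158]
ee_rot: [0.985, 0.174, 0.0, -0.0]
wrist_force: [0.2, 3.1, 6.2]
opening: 0.029
finger_force: 60.3
```

```bash
python3 -m creep '[[[0,0,-0.01],[0,0,0],0.1],[[0,0,-0.02],[0,0,0],0.1],[[0,0,-0.025],[0,0,0],0.1],[[0,0,-0.025],[0,0,0],0.1],[[0,0,-0.025],[0,0,0],0.1],[[0,0,-0.025],[0,0,0],0.1],[[0,0,-0.012],[0,0,0],0.1],[[0,0,0],[0,0,0],0.1],[[0,0,0],[0,0,0],0.1],[[0,0,0],[0,0,0],0.1]]'
python3 - <<'E'
from comp import *
s=grab_frame("scene");t=grab_frame("top")
st=get_state();print(st["wrist_force"],st["moment"])
go(.445,-.11,.297,0)
comp("c3",[(s,(205,220),40),(s,(270,190),40),(t,(300,200),40),(t,(375,235),40)])
E
```

```text
time_s: 5.28
ee_pos: [0.5018, -0.277, 0.297]
ee_rot: [0.985, 0.174, -0.002, -0.002]
wrist_force: [0.1, -0.2, -7.4]
opening: 0.0292
finger_force: 60.5
[-0.60982934  0.37756102 -7.58086659] [-0.01444659  0.03199376 -0.00909663]
t 5.38 pos [ 0.502  -0.2769  0.297 ] yaw 20.0 turn 20.01 shift mm [ -57.  -166.9    0.6]
```

View pics/c3.png

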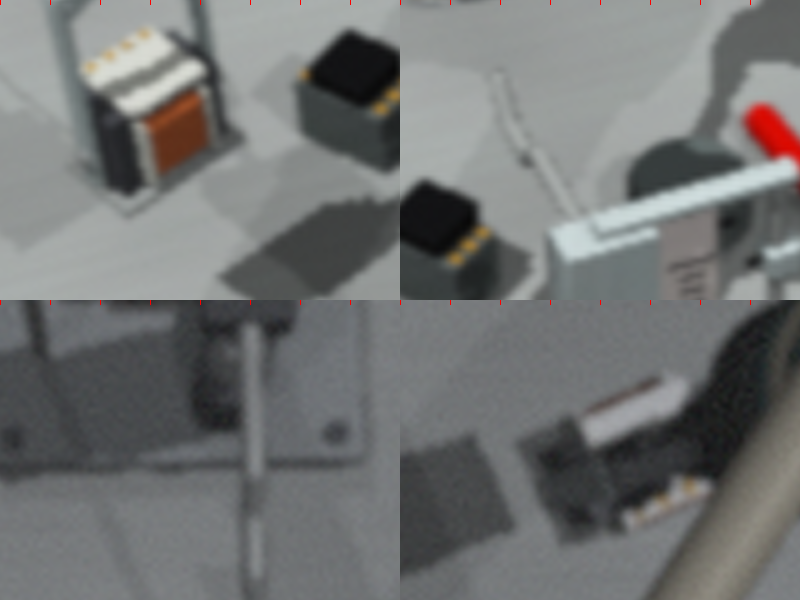

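The transformer hangs level in the grip, at about 7.5 N. The hook shows at scene tile (497,70) for the tip top and (523,158) for the step up from the seat; the step is also at top tile (250,490).

```bash
python3 - <<'E'
from comp import *
s=grab_frame("scene");t=grab_frame("top")
S=lambda x,y:unc((270,190),40,x-400,y); T=lambda x,y:unc((300,200),40,x,y-300)
T3=lambda x,y:unc((280,190),70,x,y-300)
print("tip",tri([(s,*S(497,70)),(t,*T3(290,575))]))
print("step",tri([(s,*S(523,158)),(t,*T(250,490))]))
print("carriage",onz(t,*T(252,325),.25))
for X in ([.50,-.11,.255],[.501,-.11,.235],[.537,-.11,.235],[.555,-.11,.235],[.57,-.11,.25]):
  print(X,"scene tile",(proj(s,X)-[270,190])*5+[600,150],"top tile",(proj(t,X)-[300,200])*5+[200,450])
E
```

```text
tip (array([ 0.5000805 , -0.11150208,  0.25377114]), [np.float64(0.0015207390708817984), np.float64(0.0015207390708818144)])
step (array([ 0.55461263, -0.11357229,  0.23483655]), [np.float64(0.004785517699481064), np.float64(0.004785517699481103)])
carriage [ 0.62382797 -0.10998945  0.25      ]
[0.5, -0.11, 0.255] scene tile [502.19943607  67.42254948] top tile [257.58120314 619.91534057]
[0.501, -0.11, 0.235] scene tile [505.0280344   96.62997325] top tile [254.44574902 620.47055159]
[0.537, -0.11, 0.235] scene tile [527.08964379 135.90854042] top tile [253.07706157 534.9445035 ]
[0.555, -0.11, 0.235] scene tile [538.43341677 156.10503384] top tile [252.39744037 492.47657874]
[0.57, -0.11, 0.25] scene tile [546.67191421 152.01523039] top tile [254.07944745 452.35822659]
```

```bash
python3 -m creep '[[[0,0,0],[0,0,6.67],0.1],[[0,0,0],[0,0,6.67],0.1],[[0,0,0],[0,0,6.67],0.1],[[-0.014,-0.017,0],[0,0,0],0.1],[[-0.014,-0.021,0],[0,0,0],0.1],[[-0.014,-0.021,0],[0,0,0],0.1],[[-0.01,-0.021,0],[0,0,0],0.1],[[-0.01,-0.025,0],[0,0,0],0.1],[[0,-0.025,0],[0,0,0],0.1],[[0,-0.021,0],[0,0,0],0.1],[[0,-0.016,0],[0,0,0],0.1],[[0,0,0],[0,0,0],0.1]]'
python3 -c "
from h import *
go(.535,-.111,.297,0);st=get_state();print(st['ee_rot'],st['wrist_force'])"
```

```text
time_s: 6.48
ee_pos: [0.44, -0.1066, 0.299]
ee_rot: [1.0, 0.001, -0.0, -0.002]
wrist_force: [-0.7, -0.3, -6.9]
opening: 0.0293
finger_force: 60.7
t 6.48 pos [ 0.44   -0.1066  0.299 ] yaw 0.2 turn 0.17 shift mm [95.   4.4  1.9]
[ 9.99996644e-01  1.46706085e-03 -3.55983716e-04 -2.10539744e-03] [-0.69272095 -0.25735932 -6.89997551]
```

```bash
python3 -m creep '[[[0.004,0.001,0],[0,0,0],0.1],[[0.01,0,0],[0,0,0],0.1],[[0.012,0,0],[0,0,0],0.1],[[0.012,0,0],[0,0,0],0.1],[[0.012,0,0],[0,0,0],0.1],[[0.012,0,0],[0,0,0],0.1],[[0.012,0,0],[0,0,0],0.1],[[0.011,0,0],[0,0,0],0.1],[[0.007,0,0],[0,0,0],0.1],[[0.003,0,0],[0,0,0],0.1],[[0,0,0],[0,0,0],0.1],[[0,0,0],[0,0,0],0.1]]'
python3 - <<'E'
from comp import *
s=grab_frame("scene");t=grab_frame("top")
st=get_state();print(st["wrist_force"],st["moment"])
go(.535,-.111,.297,0)
comp("c4",[(s,(265,205),60),(t,(290,200),60)],hh=400)
E
```

```text
time_s: 7.48
ee_pos: [0.5354, -0.1114, 0.2991]
ee_rot: [1.0, 0.0, -0.001, -0.0]
wrist_force: [-0.4, 0.1, -6.7]
opening: 0.0291
finger_force: 60.7
[-0.63359651 -0.21166245 -7.75057706] [-0.01925122 -0.08137609 -0.02049404]
t 7.58 pos [ 0.5352 -0.1114  0.2994] yaw -0.0 turn -0.0 shift mm [-0.2 -0.4  2.4]
```

View pics/c4.png

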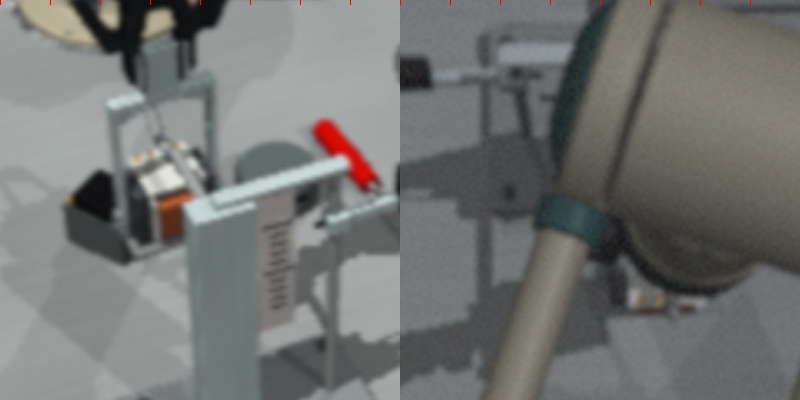

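In the scene tile the stirrup is round the hook: rod from (148,100) to (205,190), crossbar above it. I'll lower it slowly.

```bash
python3 -m creep '[[[0,0,0.005],[0,0,0],0.1],[[0,0,0.006],[0,0,0],0.1],[[0,0,0.006],[0,0,0],0.1],[[0,0,0.006],[0,0,0],0.1],[[0,0,0.005],[0,0,0],0.1],[[0,0,0.004],[0,0,0],0.1],[[0,0,0.003],[0,0,0],0.1],[[0,0,0.003],[0,0,0],0.1],[[0,0,0.003],[0,0,0],0.1],[[0,0,0.003],[0,0,0],0.1]]'
python3 -m creep '[[[0,0,0.004],[0,0,0],0.1],[[0,0,0.004],[0,0,0],0.1],[[0,0,0.004],[0,0,0],0.1],[[0,0,0.004],[0,0,0],0.1],[[0,0,0.003],[0,0,0],0.1],[[0,0,0.003],[0,0,0],0.1],[[0,0,0.003],[0,0,0],0.1],[[0,0,0],[0,0,0],0.1],[[0,0,0],[0,0,0],0.1]]'
python3 -c "
from h import *
st=get_state();print(st['wrist_force'],st['moment'])"
```

```text
time_s: 8.42
ee_pos: [0.5361, -0.1115, 0.2552]
ee_rot: [1.0, 0.0, 0.0, 0.0]
wrist_force: [-0.7, -0.0, -6.6]
opening: 0.0293
finger_force: 60.7
time_s: 9.17
ee_pos: [0.5361, -0.1116, 0.2305]
ee_rot: [1.0, 0.0, 0.0, 0.0]
wrist_force: [1.1, -0.4, -3.2]
opening: 0.0291
finger_force: 61.0
[ 1.09011916 -0.43959659 -3.24347854] [0.02555557 0.00993833 0.0591977 ]
```

```bash
python3 -m creep '[[[0,0,0.003],[0,0,0],0.1],[[0,0,0.003],[0,0,0],0.1],[[0,0,0.003],[0,0,0],0.1],[[0,0,0.003],[0,0,0],0.1],[[0,0,0.003],[0,0,0],0.1],[[0,0,0.002],[0,0,0],0.1],[[0,0,0.002],[0,0,0],0.1],[[0,0,0],[0,0,0],0.1],[[0,0,0],[0,0,0],0.1]]'
python3 - <<'E'
from h import *
F=[]
for i in range(4):
    grab_frame("top");st=get_state();F.append(st['wrist_force'][2])
print(F,st["ee_pos"])
E
```

```text
time_s: 9.92
ee_pos: [0.5361, -0.1116, 0.2115]
ee_rot: [1.0, 0.0, 0.0, 0.0]
wrist_force: [0.3, -0.0, -1.2]
opening: 0.0287
finger_force: 61.3
[np.float64(0.109101808134066), np.float64(-0.6215201417883393), np.float64(-1.584389629908002), np.float64(0.0746706847601798)] [ 0.53610572 -0.11156059  0.21153127]
```

```bash
python3 -m creep '[[[0,0,0.0015],[0,0,0],0.1],[[0,0,0.0015],[0,0,0],0.1],[[0,0,0],[0,0,0],0.1],[[0,0,0],[0,0,0],0.1],[[0,0,0],[0,0,0],0.4],[[0,0,0],[0,0,0],0.5],[[0,0,0],[0,0,0],0.7],[[0,0,0],[0,0,0],0.7],[[0,0,0],[0,0,0],0.7]]'
python3 -m creep '[[[0,0,-0.005],[0,0,0],0.7],[[0,0,-0.01],[0,0,0],0.7],[[0,0,-0.02],[0,0,0],0.7],[[0,0,-0.025],[0,0,0],0.7],[[0,0,-0.03],[0,0,0],0.7],[[0,0,-0.03],[0,0,0],0.7],[[0,0,-0.03],[0,0,0],0.7],[[0,0,-0.02],[0,0,0],0.7]]'
python3 - <<'E'
from h import *
go(.657,.062,.33,90)
E
```

```text
time_s: 10.87
ee_pos: [0.5359, -0.1115, 0.2083]
ee_rot: [1.0, 0.0, -0.0, 0.0]
wrist_force: [-0.0, -0.7, 0.8]
opening: 0.0599
finger_force: 0.0
time_s: 11.53
ee_pos: [0.5365, -0.1117, 0.3828]
ee_rot: [1.0, 0.0, 0.003, 0.001]
wrist_force: [0.7, -0.6, -0.5]
opening: 0.0598
finger_force: 0.0
t 11.53 pos [ 0.5365 -0.1117  0.3828] yaw 0.0 turn -89.99 shift mm [173.8 120.3  53.1]
```

```bash
python3 -m creep '[[[0.012,-0.017,0],[0,0,-5],0.7],[[0,0,0],[0,0,-7],0.7],[[0,0,0],[0,0,-7],0.7],[[0,0,0],[0,0,-7],0.7],[[0,0,0],[0,0,-7],0.7],[[0,0,0],[0,0,-7],0.7],[[0,0,0],[0,0,-7],0.7],[[0,0,0],[0,0,-7],0.7],[[0,0,0],[0,0,-7],0.7],[[0,0,0],[0,0,-7],0.7],[[0,0,0],[0,0,-7],0.7],[[0,0,0],[0,0,-7],0.7]]'
python3 -m creep '[[[0,0,0],[0,0,-7],0.7],[[0.022,0.015,0],[0,0,0],0.7],[[0.022,0.015,0],[0,0,0],0.7],[[0.022,0.015,0],[0,0,0],0.7],[[0.022,0.015,0],[0,0,0],0.7],[[0.022,0.015,0],[0,0,0],0.7],[[0.022,0.015,0],[0,0,0],0.7],[[0.022,0.017,0],[0,0,0],0.7],[[0,0,0],[0,0,0],0.7],[[0,0,0],[0,0,0],0.7],[[0,0,0],[0,0,0],0.7]]'
python3 - <<'E'
from comp import *
s=grab_frame("scene");t=grab_frame("top")
go(.657,.062,.33,90)
comp("c5",[(s,(305,215),36),(s,(262,205),36),(t,(240,165),40),(t,(295,200),40)])
for n in ("pointer_tip","marker_index"):
  print(n,[(np.round(d["rect"],1).tolist(),round(d["p"],2)) for d in find_in(n,s)[:2]])
E
```

```text
time_s: 12.53
ee_pos: [0.5479, -0.0945, 0.3795]
ee_rot: [0.753, 0.658, 0.0, 0.001]
wrist_force: [-0.2, 0.9, -0.3]
opening: 0.0599
finger_force: 0.0
time_s: 13.45
ee_pos: [0.6573, 0.0574, 0.3788]
ee_rot: [0.713, 0.701, -0.0, 0.0]
wrist_force: [0.3, 0.4, -0.7]
opening: 0.0599
finger_force: 0.0
t 13.55 pos [0.6571 0.0567 0.379 ] yaw 88.9 turn -1.05 shift mm [ 5.3 -0.1 49. ]
pointer_tip [([276.1, 190.3, 300.3, 210.2], 0.6), ([254.6, 200.8, 296.9, 220.0], 0.41)]
marker_index [([302.1, 192.0, 338.8, 214.6], 0.88)]
```

View pics/c5.png

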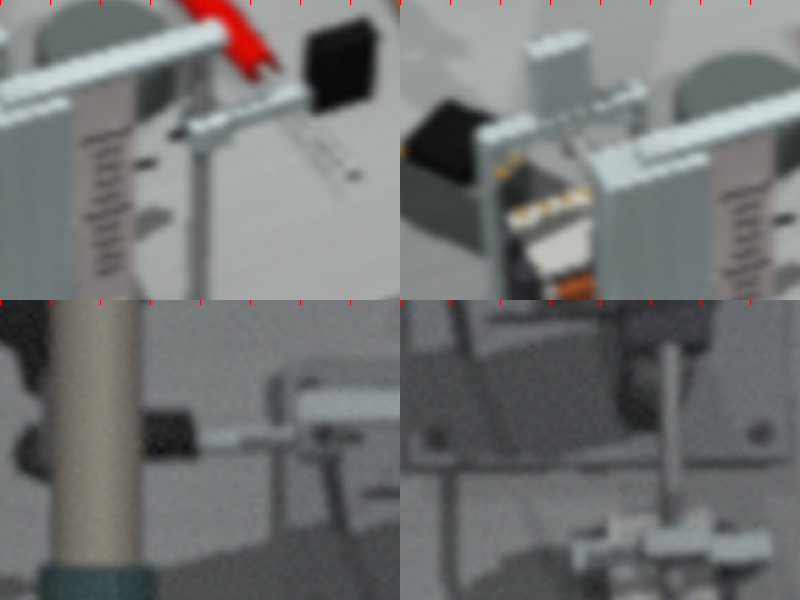

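The transformer hangs. In the scene tile the pointer tip is at (157,161) and the marker index's inner tip at (170,135). The marker must come down.

```bash
cat >> h.py <<'E'
def onx(f,u,v,x):
    c,d=ray(f,u,v);return c+d*(x-c[0])/d[0]
E
python3 - <<'E'
from comp import *
s=grab_frame("scene");t=grab_frame("top")
S=lambda x,y:unc((305,215),36,x,y)
for x in(.645,.655,.665):
    a=onx(s,*S(157,161),x);b=onx(s,*S(170,135),x);print(x,a,b,(a-b)[2])
    print("  roots",onx(s,*S(134,166),x),onx(s,*S(190,131),x))
    print("  grip c",onx(s,*S(341,66),x))
T=lambda x,y:unc((240,165),40,x,y-300)
print("index top",onz(t,*T(355,437),.22),"grip inner edge top",onz(t,*T(197,435),.24),"ptr top",onz(t,*T(365,492),.19))
# level stub: darkness profile around
im=cv2.cvtColor(s["image"],cv2.COLOR_RGB2GRAY);print(im[205:222,326-305+272:343-305+272][:,:16])
E
```

```text
0.645 [ 0.645      -0.03313661  0.18997135] [ 0.645      -0.02647122  0.20471723] -0.014745878469761053
  roots [ 0.645      -0.04509874  0.19121751] [ 0.645      -0.01605349  0.20344373]
  grip c [0.645      0.0632402  0.21702578]
0.655 [ 0.655      -0.0375097   0.20064862] [ 0.655      -0.03092328  0.21521977] -0.014571151266053683
  roots [ 0.655      -0.04933008  0.20188001] [ 0.655      -0.02062899  0.21396136]
  grip c [0.655      0.05772513 0.22738247]
0.665 [ 0.665      -0.04188278  0.21132589] [ 0.665      -0.03537535  0.22572231] -0.01439642406234598
  roots [ 0.665      -0.05356142  0.21254251] [ 0.665      -0.0252045   0.22447899]
  grip c [0.665      0.05221005 0.23773917]
index top [ 0.65831744 -0.02687187  0.22      ] grip inner edge top [0.65522214 0.03979521 0.24      ] ptr top [ 0.64005667 -0.03044166  0.19      ]
[[102  75  59  53  50  49  53  69  90 101 100  97 101 100 116 145]
 [102  75  57  52  49  51  64  87 107 121 117 102 101  98 106 130]
 [101  73  56  52  52  62  92 125 133 124 111  99  99  98 103 122]
 [101  73  58  61  75  99 132 152 142 115  98  96 101 1
[... 183 characters left out ...]
  93 135 179 188 174 157 147]
 [130 149 158 163 168 163 134  88  62  74 110 139 146 137 125 121]
 [141 156 165 168 169 163 133  97  92 104 115 121 123 120 119 118]
 [147 160 168 169 169 166 159 152 151 143 130 124 121 119 118 124]
 [148 160 165 164 165 167 168 168 168 160 140 118 113 114 124 145]
 [142 147 148 142 147 161 167 169 169 164 139 102  90 101 131 159]
 [118  99  86  87 118 151 166 170 170 165 141 104  88 101 136 163]
 [106  86  85 101 134 160 168 171 169 164 142 110  97 105 139 164]
 [125 134 147 154 162 167 168 169 169 164 141 113 101 108 140 165]
 [139 155 165 168 169 168 169 169 170 165 143 114 102 110 141 166]
 [141 159 166 169 170 170 171 172 173 167 145 115 103 109 139 165]]
```

```bash
python3 - <<'E'
from comp import *
s=grab_frame("scene");t=grab_frame("top")
S=lambda x,y:unc((305,215),36,x,y)
T=lambda x,y:unc((240,165),40,x,y-300)
T3=lambda x,y:unc((280,190),70,x,y-300)
print("ptr",tri([(s,*S(157,162)),(t,*T(362,492))]))
print("ind",tri([(s,*S(170,135)),(t,*T(362,437))]))
print("ptr empty x for z",[onz(t,*T3(180,390),z) for z in(.2,.22,.24,.26)],[onz(t,*T(362,492),z) for z in(.16,.18,.2,.22)])
im=cv2.cvtColor(t["image"],cv2.COLOR_RGB2GRAY);print("cols262.. rows152..");print(im[152:184,262:282])
E
```

```text
ptr (array([ 0.64079245, -0.0300566 ,  0.18451152]), [np.float64(0.0011414825616611547), np.float64(0.0011414825616612007)])
ind (array([ 0.65824965, -0.03103598,  0.21833456]), [np.float64(0.0012292661134207968), np.float64(0.0012292661134208106)])
ptr empty x for z [array([ 0.64793973, -0.03070987,  0.2       ]), array([ 0.64368853, -0.03113044,  0.22      ]), array([ 0.63943733, -0.031551  ,  0.24      ]), array([ 0.63518613, -0.03197156,  0.26      ])] [array([ 0.64613439, -0.02842666,  0.16      ]), array([ 0.64209047, -0.02887622,  0.18      ]), array([ 0.63804656, -0.02932578,  0.2       ]), array([ 0.63400264, -0.02977535,  0.22      ])]
cols262.. rows152..
[[ 83  90  99 109 112 116 114 113 113 117 113 112 113 110 110 107 108 111
  111 114]
 [114 119 122 127 129 130 130 131 128 133 132 131 131 129 125 126 128 129
  129 129]
 [137 141 141 141 145 143 142 143 146 142 144 147 148 146 143 146 147 143
  148 148]
 [146 147 151 145 152 151 150 148 151 148 151 151 150 150 151 152 150 150
  151 151]
 [146 151 148 147 148 149 148 152 150 148 151 150 149 153 150 152 152 152
  152 152]
 
[... 1594 characters left out ...]
  91  91
   90  93]
 [109 109 106  89  68  55  58  79  97 102 102 100 103 105 107 105 105 106
  109 108]
 [108 110 107  94  72  55  56  75  95 102 106 108 106 109 113 110 110 110
  110 108]
 [108 106 106  95  75  58  54  73  89 103 108 108 110 111 110 105 109 104
   98  96]
 [103  95  93  88  73  58  52  66  93 104 106 108 106 101 100  95  92  92
   86  78]
 [ 89  83  77  76  66  59  54  65  88 103 104  96  95  92  86  82  79  80
   74  73]
 [ 77  78  73  70  67  66  53  63  80  93  91  87  77  79  77  77  70  76
   75  74]
 [ 74  75  74  72  70  70  62  63  67  77  77  73  71  76  77  76  74  70
   76  73]
 [ 75  75  73  75  74  72  69  64  62  68  73  73  74  77  74  73  72  75
   74  72]]
```

```bash
python3 -m creep '[[[0.005,0,0.01],[0,0,-1],0.7],[[0,0,0.02],[0,0,0],0.7],[[0,0,0.025],[0,0,0],0.7],[[0,0,0.025],[0,0,0],0.7],[[0,0,0.025],[0,0,0],0.7],[[0,0,0.02],[0,0,0],0.7],[[0,0,0.02],[0,0,0],0.7],[[0,0,0.012],[0,0,0],0.7],[[0,0,0.005],[0,0,0],0.7],[[0,0,0],[0,0,0],0.7],[[0,0,0],[0,0,0],0.7]]'
python3 -m creep '[[[0,0,0],[0,0,0],0.4],[[0,0,0],[0,0,0],0.3],[[0,0,0],[0,0,0],0.1],[[0,0,0],[0,0,0],0],[[0,0,0],[0,0,0],0],[[0,0,0],[0,0,0],0],[[0,0,0],[0,0,0],0]]'
python3 - <<'E'
from h import *
go(.657,.062,.217-.034,90);st=get_state();print(st["wrist_force"],st["moment"])
E
```

```text
time_s: 14.77
ee_pos: [0.6578, 0.0628, 0.2164]
ee_rot: [0.707, 0.707, 0.0, 0.0]
wrist_force: [0.2, 0.0, -0.3]
opening: 0.0596
finger_force: 0.0
time_s: 15.35
ee_pos: [0.6582, 0.0626, 0.217]
ee_rot: [0.707, 0.707, 0.001, 0.001]
wrist_force: [0.8, 0.2, 2.7]
opening: 0.0131
finger_force: 59.5
t 15.35 pos [0.6582 0.0626 0.217 ] yaw 90.0 turn 0.04 shift mm [-0.6 -1.3 34. ]
[0.79339888 0.15442202 2.6810469 ] [-0.00130736 -0.05608003  0.47362709]
```

```bash
python3 -m creep '[[[0,0,0.003],[0,0,0],0],[[0,0,0.005],[0,0,0],0],[[0,0,0.006],[0,0,0],0],[[0,0,0.006],[0,0,0],0],[[0,0,0.006],[0,0,0],0],[[0,0,0.005],[0,0,0],0],[[0,0,0.003],[0,0,0],0],[[0,0,0],[0,0,0],0],[[0,0,0],[0,0,0],0]]'
python3 - <<'E'
from comp import *
s=grab_frame("scene");t=grab_frame("top");go(.657,.062,.217-.034,90)
comp("c6",[(s,(305,220),36),(t,(270,170),36)],hh=300)
im=cv2.cvtColor(s["image"],cv2.COLOR_RGB2GRAY);print(im[210:230,293:311])
E
```

```text
time_s: 16.1
ee_pos: [0.6581, 0.0626, 0.1813]
ee_rot: [0.707, 0.707, 0.0, 0.0]
wrist_force: [3.9, -0.1, -2.8]
opening: 0.0133
finger_force: 58.9
t 16.2 pos [0.658  0.0626 0.1817] yaw 90.0 turn 0.0 shift mm [-0.6 -1.  -1.3]
[[105 103 111 132 154 166 169 170 170 165 145 118 104 106 136 164 171 171]
 [116 136 147 155 165 169 169 171 170 166 147 119 104 106 135 163 170 170]
 [130 149 158 163 168 169 169 170 170 165 147 119 104 105 134 162 170 171]
 [141 156 166 168 170 170 170 170 170 165 145 118 104 106 134 163 170 171]
 [145 159 168 169 169 169 168 169 168 164 145 118 104 104 132 160 170 171]
 [148 160 166 165 166 167 169 169 169 164 144 116 103 101 121 152 168 171]
 [143 148 148 142 147 161 168 169 165 158 138 114 103 100 115 145 162 164]
 [118  99  86  87 118 151 167 167 153 135 120 109 103 101 116 143 153 148]
 [107  86  84 101 134 160 169 165 146 129 124 114 106 111 138 170 175 158]
 [125 134 147 154 162 168 168 162 144 145 159 148 138 150 179 199 196 174]
 [139 155 165 167 168 168 166 156 132 130 165 184 184 187 194 190 171 144]
 [141 158 166 168 169 165 155 130  96  99 149 181 180 163 152 145 135 128]
 [142 161 169 171 170 156 125  85  69  88 122 143 142 132 124 121 124 141]
 [144 163 171 172 170 162 135 107 111 120 125 126 123 120 119 120 127 147]
 [140 160 168 166 166 167 161 156 157 153 142 131 121 118 123 133 142 154]
 [128 151 154 145 143 154 159 163 169 166 155 137 117 114 135 157 163 166]
 [129 131 120 110 111 117 125 146 165 166 147 117 100 110 139 163 169 169]
 [119 110 101  98  99  99 110 139 163 162 138 109  99 110 142 163 168 169]
 [114 104  99  98 100 108 122 144 161 153 128 107 102 113 142 163 169 169]
 [114 103  99 107 119 137 153 162 164 149 124 106 102 114 144 164 169 168]]
```

View pics/c6.png

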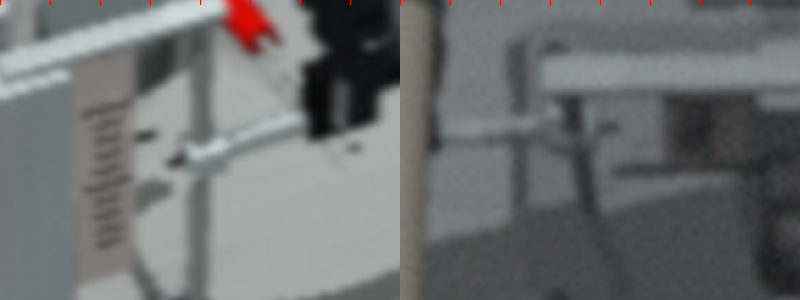

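The index now shows at scene pixel (301,222), with the pointer tip at (296,217.5). In the top view the pointer lies about 17 mm nearer the robot, so I'll compare heights by triangulation.

```bash
python3 - <<'E'
from comp import *
s=grab_frame("scene");t=grab_frame("top")
st=get_state();print(st["time_s"],st["ee_pos"],st["wrist_force"])
gt=cv2.cvtColor(t["image"],cv2.COLOR_RGB2GRAY)
print(gt[158:178,266:284])
for u,v in((272.7,166),(271,166),(272.7,165)): print("ind",tri([(s,300.5,222),(t,u,v)]))
for u,v in((272.7,173.6),(273.5,173.6)): print("ptr",tri([(s,296.5,217.5),(t,u,v)]))
print("if equal x=.658:", proj(s,[.658,-.031,.183]),proj(s,[.641,-.031,.183]),"top",proj(t,[.658,-.031,.183]),proj(t,[.641,-.031,.183]))
E
```

```text
16.3 [0.65805398 0.06263011 0.18193977] [ 5.72985159  0.62714791 -2.51433035]
[[139 142 141 141 138 139 138 138 132 130 130 133 132 131 128 129 128 130]
 [118 118 116 119 118 118 116 115 110 109 111 108 111 108 106 104 101 102]
 [ 84  88  97  98 100 101 104 102  99 100  97  99  98  96  92  86  76  71]
 [ 60  82  96  99 102 101 104 104 105 106 102 108 105 104  99  83  66  52]
 [ 60  87 108 110 105 106 106 111 107 109 109 108 109 108 108  92  73  59]
 [ 64  92 116 114 107 110 111 110 110 110 111 109 105 107 107  88  70  59]
 [ 59  88 114 111 102 104 103 107 107 110 108 107 108 110 104  89  77  63]
 [ 56  89 112 103  89  85  84  91 104 103 110 107 108 109 101  90  70  63]
 [ 57  87 109  99  79  71  70  84  99 107 109 109 109 107 107  88  77  60]
 [ 66  86  98  94  86  85  85  94 103 107 108 109 107 108 100  87  74  59]
 [ 74  82  86  91  97 104 106 105 108 109 109 107 102 104 100  90  70  59]
 [ 73  73  77  88  99 111 111 112 110 105 105 105 103 104 102  91  73  62]
 [ 63  63  72  88 104 111 110 111 109 105 105 101 102 106 101  93  74  66]
 [ 58  61  70  93 104 110 111 109 108 104 103 1
[... 537 characters left out ...]
loat64(3.774555643752745e-05), np.float64(3.774555643759437e-05)])
ind (array([ 0.65823313, -0.02751922,  0.18137555]), [np.float64(0.001776412661548275), np.float64(0.0017764126615482277)])
ind (array([ 0.66038841, -0.03006107,  0.1841034 ]), [np.float64(0.00032656514783293916), np.float64(0.00032656514783287703)])
ptr (array([ 0.64032611, -0.03133935,  0.183417  ]), [np.float64(0.0018125402804986851), np.float64(0.0018125402804986732)])
ptr (array([ 0.64051211, -0.03234165,  0.18383129]), [np.float64(0.0009611971121720515), np.float64(0.0009611971121720565)])
if equal x=.658: [299.93282747 221.79228385] [297.38846214 217.66168093] top [273.27061524 166.18949733] [273.31488761 173.60351246]
```

```bash
python3 -m creep '[[[0,0,-0.0012],[0,0,0],0],[[0,0,0],[0,0,0],0],[[0,0,0],[0,0,0],0],[[0,0,0],[0,0,0],0]]'
python3 -m creep '[[[0,0,0],[0,0,0],0.3],[[0,0,0],[0,0,0],0.5],[[0,0,0],[0,0,0],0.7],[[0,0,0],[0,0,0],0.7],[[0,0,-0.01],[0,0,0],0.7],[[0,0,-0.025],[0,0,0],0.7],[[0,0,-0.035],[0,0,0],0.7],[[0,0,-0.035],[0,0,0],0.7],[[0,0,-0.035],[0,0,0],0.7],[[0,0,-0.035],[0,0,0],0.7],[[0,0,-0.025],[0,0,0],0.7]]'
python3 - <<'E'
from comp import *
s=grab_frame("scene");t=grab_frame("top")
g=cv2.cvtColor(s["image"],cv2.COLOR_RGB2GRAY);print(g[215:225,291:307])
gt=cv2.cvtColor(t["image"],cv2.COLOR_RGB2GRAY);print(gt[162:178,268:277])
go(.535,-.111,.38,0)
comp("c7",[(s,(305,220),36),(s,(262,205),36)])
E
```

```text
time_s: 16.63
ee_pos: [0.6581, 0.0626, 0.1835]
ee_rot: [0.707, 0.707, 0.0, 0.0]
wrist_force: [5.2, 1.0, -2.9]
opening: 0.0131
finger_force: 59.0
time_s: 17.55
ee_pos: [0.6575, 0.0626, 0.3884]
ee_rot: [0.707, 0.707, 0.002, 0.002]
wrist_force: [1.2, 0.1, 0.5]
opening: 0.0598
finger_force: 0.0
[[114 134 148 160 165 165 165 167 168 168 168 160 139 114 104 101]
 [122 136 143 147 147 142 147 161 167 168 161 144 123 109 102 100]
 [115 126 118  99  86  87 118 152 167 165 150 133 124 112 104 105]
 [113 120 106  86  84 101 134 160 169 163 147 146 156 140 125 134]
 [116 124 125 134 147 154 162 167 168 161 140 141 170 178 172 178]
 [109 124 139 155 165 167 167 164 158 146 119 114 155 183 185 181]
 [117 127 142 158 167 168 166 154 126  95  72  79 119 143 148 142]
 [119 127 144 160 169 171 169 153 118  87  86  99 115 125 123 121]
 [110 125 144 162 171 173 170 164 150 143 148 146 136 127 120 119]
 [111 118 139 160 167 166 165 168 166 166 168 164 147 124 113 115]]
[[109 111 106 107 111 107 108 108 108]
 [117 114 107 108 108 110 111 110 109]
 [117 110 104 102 106 107 108 109 109]
 [107 100  89  82  86  93 102 110 110]
 [ 92  89  70  67  75  88 102 108 110]
 [ 84  76  83  89  91  99 106 111 107]
 [ 80  82  94 102 107 109 109 109 110]
 [ 77  87 101 108 112 111 110 108 105]
 [ 72  89 104 110 112 111 111 107 106]
 [ 73  95 107 110 111 109 108 105 104]
 [ 71  95 107 110 106 103 102  93  90]
 [ 65  89 107 104  95  88  78  75  70]
 [ 61  85 103 104  88  78  74  66  69]
 [ 63  80 101 100  99  89  88  92  90]
 [ 59  78  95 105 102 101 102 106 105]
 [ 56  73  94 103 104 104 109 112 111]]
t 17.65 pos [0.6589 0.0626 0.3905] yaw 90.0 turn 89.99 shift mm [-124.   173.6    9.1]
```

The index now sits at scene row 221.4 and the pointer at 217.5. At their different x values that puts both at about z 0.184, so they are level within 1 mm. I'll return to the tab.

```bash
python3 -m creep '[[[-0.029,-0.0205,0],[0,0,0],0.7],[[-0.029,-0.0205,0],[0,0,0],0.7],[[-0.029,-0.0205,0],[0,0,0],0.7],[[-0.029,-0.0205,0],[0,0,0],0.7],[[-0.029,-0.0205,0],[0,0,0],0.8],[[-0.029,-0.0205,0],[0,0,0],0.8],[[0,0,0],[0,0,7],0.8],[[0,0,0],[0,0,7],0.8],[[0,0,0],[0,0,7],0.8],[[0,0,0],[0,0,7],0.8],[[0,0,0],[0,0,7],0.8],[[0,0,0],[0,0,7],0.8]]'
python3 -m creep '[[[0,0,0],[0,0,7],0.8],[[0,0,0],[0,0,7],0.8],[[0,0,0],[0,0,7],0.8],[[0,0,0],[0,0,7],0.8],[[0,0,0],[0,0,7],0.8],[[0,0,0],[0,0,7],0.8],[[0,0,0],[0,0,6],0.8],[[0,0,0],[0,0,0],0.8],[[0,0,0],[0,0,0],0.8]]'
python3 - <<'E'
from comp import *
s=grab_frame("scene")
go(.536,-.1115,.2083,0)
print("expected tab top (scene px)",proj(s,[.536,-.1115,.2435]),"seen in c5 254.8,185.6")
print([(np.round(d["rect"],1).tolist(),round(d["p"],2)) for n in("transformer_tab","transformer") for d in find_in(n,s)[:1]])
E
```

```text
time_s: 18.65
ee_pos: [0.5339, -0.1113, 0.3831]
ee_rot: [0.915, 0.404, -0.001, -0.001]
wrist_force: [0.4, -0.5, 0.6]
opening: 0.0683
finger_force: 0.0
time_s: 19.4
ee_pos: [0.5342, -0.1113, 0.3832]
ee_rot: [1.0, 0.001, -0.001, -0.0]
wrist_force: [0.3, -0.3, 0.1]
opening: 0.0683
finger_force: 0.0
t 19.45 pos [ 0.5343 -0.1112  0.3833] yaw 0.1 turn 0.14 shift mm [  1.8   0.3 175. ]
expected tab top (scene px) [254.59686251 184.71452837] seen in c5 254.8,185.6
[([242.2, 181.6, 270.5, 245.5], 0.76), ([241.3, 187.6, 270.8, 243.9], 0.62)]
```

```bash
python3 -m creep '[[[0.0018,0,0.01],[0,0,0],0.8],[[0,0,0.025],[0,0,0],0.8],[[0,0,0.03],[0,0,0],0.8],[[0,0,0.03],[0,0,0],0.8],[[0,0,0.025],[0,0,0],0.8],[[0,0,0.02],[0,0,0],0.8],[[0,0,0.015],[0,0,0],0.8],[[0,0,0.01],[0,0,0],0.8],[[0,0,0.007],[0,0,0],0.8],[[0,0,0],[0,0,0],0.8],[[0,0,0],[0,0,0],0.8]]'
python3 -m creep '[[[0,0,0],[0,0,0],0.5],[[0,0,0],[0,0,0],0.4],[[0,0,0],[0,0,0],0.2],[[0,0,0],[0,0,0],0.1],[[0,0,0],[0,0,0],0.1],[[0,0,0],[0,0,0],0.1],[[0,0,0],[0,0,0],0.1]]'
```

```text
time_s: 20.47
ee_pos: [0.5368, -0.1115, 0.2117]
ee_rot: [1.0, 0.0, 0.0, 0.0]
wrist_force: [-1.2, -0.1, 0.3]
opening: 0.0685
finger_force: 0.0
time_s: 21.05
ee_pos: [0.5369, -0.1115, 0.2118]
ee_rot: [1.0, 0.0, 0.001, 0.0]
wrist_force: [0.1, -0.2, 1.0]
opening: 0.0293
finger_force: 59.4
```

```bash
python3 -m creep '[[[0,0,-0.004],[0,0,0],0.1],[[0,0,-0.008],[0,0,0],0.1],[[0,0,-0.01],[0,0,0],0.1],[[0,0,-0.01],[0,0,0],0.1],[[0,0,-0.006],[0,0,0],0.1],[[0,0,-0.005],[0,0,0],0.1],[[0,0,-0.004],[0,0,0],0.1],[[0,0,-0.004],[0,0,0],0.1],[[0,0,-0.006],[0,0,0],0.1],[[0,0,-0.008],[0,0,0],0.1],[[0,0,-0.01],[0,0,0],0.1],[[0,0,-0.01],[0,0,0],0.1]]'
python3 -m creep '[[[0,0,-0.006],[0,0,0],0.1],[[0,0,0],[0,0,0],0.1],[[-0.005,0,0],[0,0,0],0.1],[[-0.012,0,0],[0,0,0],0.1],[[-0.013,0,0],[0,0,0],0.1],[[-0.013,0,0],[0,0,0],0.1],[[-0.013,0,0],[0,0,0],0.1],[[-0.013,0,0],[0,0,0],0.1],[[-0.013,0,0],[0,0,0],0.1],[[-0.013,0,0],[0,0,0],0.1],[[-0.01,0,0],[0,0,0],0.1],[[0,0,0],[0,0,0],0.1]]'
python3 - <<'E'
from h import *
st=get_state();print(st["wrist_force"],st["moment"],st["joint_positions"])
go(.4555,.3455,.30,-3)
t=grab_frame("top")
print([(np.round(d["rect"],1).tolist(),round(d["p"],2)) for n in("plate","board") for d in find_in(n,t)[:1]])
E
```

```text
time_s: 22.05
ee_pos: [0.5363, -0.1113, 0.2973]
ee_rot: [1.0, 0.0, -0.0, -0.0]
wrist_force: [-0.4, -1.0, -6.4]
opening: 0.0287
finger_force: 59.7
time_s: 23.05
ee_pos: [0.4283, -0.111, 0.3027]
ee_rot: [1.0, -0.0, -0.001, 0.0]
wrist_force: [-3.2, 0.4, -7.1]
opening: 0.0291
finger_force: 59.8
[-3.16304755  0.37477189 -7.05298815] [0.04117228 0.31605107 0.01851794] [-4.10287878e-01  3.83193232e-02  1.62448719e+00 -1.10743376e-03
  1.48117396e+00  1.16127801e+00]
t 23.05 pos [ 0.4283 -0.111   0.3027] yaw -0.0 turn 2.96 shift mm [   3.3 -457.3    2.6]
[([58.0, 209.2, 179.0, 311.7], 0.66), ([58.5, 203.5, 179.9, 314.4], 0.79)]
```

```bash
python3 -m creep '[[[0,0,0],[0,0,3],0.1],[[0,-0.02,0],[0,0,0],0.1],[[0,-0.032,0],[0,0,0],0.1],[[0,-0.036,0],[0,0,0],0.1],[[0,-0.036,0],[0,0,0],0.1],[[0,-0.036,0],[0,0,0],0.1],[[0,-0.036,0],[0,0,0],0.1],[[0,-0.036,0],[0,0,0],0.1],[[0,-0.036,0],[0,0,0],0.1],[[0,-0.036,0],[0,0,0],0.1],[[0,-0.036,0],[0,0,0],0.1],[[0,-0.036,0],[0,0,0],0.1]]'
python3 -m creep '[[[0.003,-0.03,0],[0,0,0],0.1],[[0,-0.025,0],[0,0,0],0.1],[[0,-0.015,0],[0,0,0],0.1],[[0,-0.008,0],[0,0,0],0.1],[[0,0,0],[0,0,0],0.1],[[0,0,0],[0,0,0],0.1],[[0,0,0],[0,0,0],0.1]]'
python3 - <<'E'
from comp import *
go(.4555,.3455,.20,-3)
s=grab_frame("scene");t=grab_frame("top")
st=get_state();print(st["wrist_force"],st["ee_rot"])
# plate by colour in scene: grey (low saturation) blob inside board
for f,win in((s,(345,168,410,205)),(t,(98,228,160,288))):
    x0,y0,x1,y1=win;h=cv2.cvtColor(f["image"][y0:y1,x0:x1],cv2.COLOR_RGB2HSV)
    m=((h[:,:,1]<70)).astype(np.uint8);n,l,stt,c=cv2.connectedComponentsWithStats(m)
    i=1+np.argmax(stt[1:,4]);p=np.argwhere(l==i)[:,::-1]+[x0,y0]
    q=cv2.boxPoints(cv2.minAreaRect(p.astype(np.float32)));w=[onz(f,*k,.015) for k in q]
    print(stt[i],np.round(q,1).tolist(),np.round(w,3)[:,:2].tolist(),np.mean(w,0))
print("expected centre px scene",proj(s,[.4555,.3455,.015]),"top",proj(t,[.4555,.3455,.015]))
comp("c8",[(s,(375,180),60),(t,(122,255),60)])
E
```

```text
time_s: 24.2
ee_pos: [0.4518, 0.2668, 0.3022]
ee_rot: [1.0, -0.026, 0.0, -0.0]
wrist_force: [-0.1, 0.1, -7.1]
opening: 0.0294
finger_force: 60.4
time_s: 24.78
ee_pos: [0.4583, 0.3402, 0.3024]
ee_rot: [1.0, -0.027, -0.0, 0.001]
wrist_force: [0.0, -0.2, -7.6]
opening: 0.0289
finger_force: 60.5
t 24.78 pos [0.4583 0.3402 0.3024] yaw -3.1 turn -0.06 shift mm [ -3.   -5.4 102.4]
[ 0.68715189 -0.18108871 -6.68462855] [ 9.99636279e-01 -2.69655512e-02  1.20830772e-04  3.91545049e-04]
[ 10   8  46  26 747] [[354.70001220703125, 182.5], [395.6000061035156, 173.39999389648438], [400.29998779296875, 194.1999969482422], [359.29998779296875, 203.3000030517578]] [[0.403, 0.286], [0.416, 0.441], [0.516, 0.397], [0.502, 0.25]] [0.45916975 0.34347397 0.015     ]
[   0    9   58   44 2171] [[95.4000015258789, 275.79998779296875], [98.80000305175781, 235.60000610351562], [155.60000610351562, 240.3000030517578], [152.3000030517578, 280.5]] [[0.412, 0.432], [0.515, 0.427], [0.502, 0.279], [0.398, 0.285]] [0.45668549 0.35564333 0.015     ]
expected centre px scene [377.57527123 187.24071767] top [129.42527756 258.36494822]
```

View pics/c8.png

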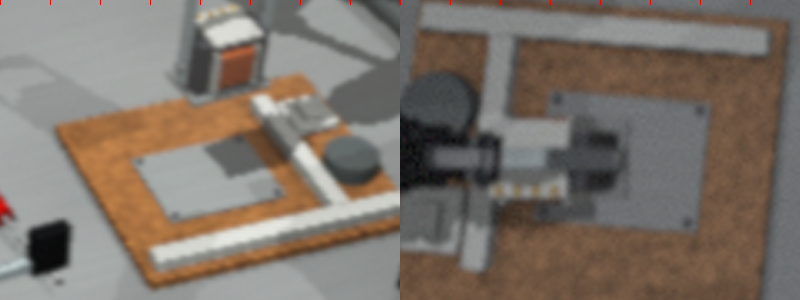

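The transformer hangs level above the board. Plate corners are at top tile (553,92), (710,104) and (695,233), and at scene tile (133,160), (243,135), (285,192) and (173,219).

```bash
python3 - <<'E'
from comp import *
s=grab_frame("scene");t=grab_frame("top")
T=lambda x,y:unc((122,255),60,x-400,y);S=lambda x,y:unc((375,180),60,x,y)
a=[onz(t,*T(*q),.015) for q in((553,92),(710,104),(695,233))];print(np.round(a,4),"c",(a[0]+a[2])/2)
b=[onz(s,*S(*q),.015) for q in((133,160),(243,135),(285,192),(173,219))];print(np.round(b,4),"c",np.mean(b,0))
for tq,sq in(((710,104),(173,219)),((553,92),(285,192)),((695,233),(133,160))): print(tri([(t,*T(*tq)),(s,*S(*sq))]))
st=get_state();print(st["ee_pos"])
go(.4555,.3455,.20,-3)
E
```

```text
[[0.5096 0.4033 0.015 ]
 [0.4992 0.2805 0.015 ]
 [0.4001 0.2895 0.015 ]] c [0.45483882 0.34638608 0.015     ]
[[0.4058 0.2857 0.015 ]
 [0.4153 0.41   0.015 ]
 [0.5093 0.4017 0.015 ]
 [0.5005 0.2791 0.015 ]] c [0.45773286 0.34414585 0.015     ]
(array([0.49917905, 0.28050863, 0.0135149 ]), [np.float64(0.0004194208460387494), np.float64(0.000419420846038636)])
(array([0.50932723, 0.40250646, 0.01506361]), [np.float64(0.0007463381343407473), np.float64(0.0007463381343407552)])
(array([0.3996076 , 0.29056411, 0.00877659]), [np.float64(0.0007813762289388428), np.float64(0.0007813762289390194)])
[0.45837167 0.34069142 0.30285448]
t 24.98 pos [0.4584 0.3407 0.3029] yaw -3.1 turn -0.08 shift mm [ -3.2  -4.7 102.9]
```

```bash
python3 -m creep '[[[-0.003,-0.005,0.005],[0,0,1.6],0.1],[[0,0,0.015],[0,0,0],0.1],[[0,0,0.02],[0,0,0],0.1],[[0,0,0.02],[0,0,0],0.1],[[0,0,0.02],[0,0,0],0.1],[[0,0,0.013],[0,0,0],0.1],[[0,0,0.01],[0,0,0],0.1],[[0,0,0.006],[0,0,0],0.1],[[0,0,0.004],[0,0,0],0.1],[[0,0,0.002],[0,0,0],0.1],[[0,0,0],[0,0,0],0.1],[[0,0,0],[0,0,0],0.1]]'
python3 -m creep '[[[0,0,0.0015],[0,0,0],0.1],[[0,0,0.0015],[0,0,0],0.1],[[0,0,0.0015],[0,0,0],0.1],[[0,0,0.0015],[0,0,0],0.1],[[0,0,0],[0,0,0],0.1],[[0,0,0],[0,0,0],0.1]]'
python3 -c "
from h import *
go(.4555,.3455,.18,-4.7)"
```

```text
time_s: 25.98
ee_pos: [0.456, 0.3472, 0.1882]
ee_rot: [0.999, -0.04, 0.001, -0.0]
wrist_force: [-0.2, 0.3, -6.8]
opening: 0.0292
finger_force: 60.5
time_s: 26.48
ee_pos: [0.4554, 0.3469, 0.1813]
ee_rot: [0.999, -0.04, -0.0, 0.0]
wrist_force: [-0.5, 0.3, -7.6]
opening: 0.0287
finger_force: 60.5
t 26.48 pos [0.4554 0.3469 0.1813] yaw -4.6 turn 0.1 shift mm [0.2 1.4 1.3]
```

```bash
python3 -m creep '[[[0,0.001,0.001],[0,0,0],0.1],[[0,0,0.001],[0,0,0],0.1],[[0,0,0],[0,0,0],0.1],[[0,0,0],[0,0,0],0.1]]'
python3 -m creep '[[[0,0,0.001],[0,0,0],0.1],[[0,0,0],[0,0,0],0.1],[[0,0,0],[0,0,0],0.1]]'
python3 -m creep '[[[0,0,0.001],[0,0,0],0.1],[[0,0,0],[0,0,0],0.1],[[0,0,0],[0,0,0],0.1]]'
```

```text
time_s: 26.82
ee_pos: [0.4554, 0.3459, 0.1794]
ee_rot: [0.999, -0.04, -0.0, 0.0]
wrist_force: [-0.2, 0.2, -7.6]
opening: 0.0287
finger_force: 60.5
time_s: 27.07
ee_pos: [0.4556, 0.346, 0.1787]
ee_rot: [0.999, -0.04, 0.0, -0.0]
wrist_force: [-0.3, -0.7, -6.4]
opening: 0.0286
finger_force: 60.6
time_s: 27.32
ee_pos: [0.4559, 0.346, 0.1786]
ee_rot: [0.999, -0.04, 0.001, -0.0]
wrist_force: [-0.7, -2.5, 2.7]
opening: 0.0288
finger_force: 61.5
```

Contact was at about 0.1787, and the plate now carries the weight. I'll release and rise.

```bash
python3 -m creep '[[[0,0,-0.0007],[0,0,0],0.1],[[0,0,0],[0,0,0],0.1],[[0,0,0],[0,0,0],0.4],[[0,0,0],[0,0,0],0.5],[[0,0,0],[0,0,0],0.7],[[0,0,0],[0,0,0],0.8],[[0,0,0],[0,0,0],0.8],[[0,0,-0.01],[0,0,0],0.8],[[0,0,-0.02],[0,0,0],0.8],[[0,0,-0.03],[0,0,0],0.8],[[0,0,-0.03],[0,0,0],0.8],[[0,0,-0.03],[0,0,0],0.8]]'
python3 -m creep '[[[-0.02,0.03,-0.02],[0,0,0],0.8],[[-0.02,0.035,0],[0,0,0],0.8],[[-0.02,0.035,0],[0,0,0],0.8],[[-0.01,0.035,0],[0,0,0],0.8],[[0,0.035,0],[0,0,0],0.8],[[0,0.035,0],[0,0,0],0.8],[[0,0.03,0],[0,0,0],0.8],[[0,0,0],[0,0,0],0.8],[[0,0,0],[0,0,0],0.8]]'
python3 - <<'E'
from comp import *
s=grab_frame("scene");t=grab_frame("top")
st=get_state();print(st["time_s"],st["wrist_force"])
# model overlay of expected transformer on real pictures
R=Ro.from_euler('z',-4.7,degrees=True)
o=[]
for f in(s,t):
    g=dict(f);im=cv2.resize(f["image"],None,fx=4,fy=4,interpolation=cv2.INTER_CUBIC)
    for P,z in(((28,42),0),((6,41),148)):
        q=np.array([proj(f,R.apply([sx*P[0]/1e3,sy*P[1]/1e3,z/1e3])+[.4555,.3458,.015]) for sx,sy in((1,1),(1,-1),(-1,-1),(-1,1))])
        cv2.polylines(im,[np.int32(q*4+1.5)],True,(0,255,0),1)
    q=np.array([proj(f,Ro.from_euler('z',-4.7,degrees=True).apply([sx*.05,sy*.063,0])+[.4555,.3458,.015]) for sx,sy in((1,1),(1,-1),(-1,-1),(-1,1))]);cv2.polylines(im,[np.int32(q*4+1.5)],True,(255,0,0),1)
    c=(proj(f,[.4555,.3458,.06])*4).astype(int);o.append(cv2.resize(im[max(0,c[1]-160):c[1]+160,max(0,c[0]-200):c[0]+200],(400,320)))
sm=cv2.resize(s["image"][190:250,230:330],(400,240),interpolation=cv2.INTER_CUBIC);tm=cv2.resize(t["image"],(400,240))
cv2.imwrite("pics/fin.png",np.vstack([np.hstack(o),np.hstack([sm,tm])])[:,:,::-1])
E
```

```text
time_s: 28.32
ee_pos: [0.4552, 0.3459, 0.3002]
ee_rot: [0.999, -0.04, 0.0, -0.0]
wrist_force: [0.2, 0.7, 0.6]
opening: 0.0683
finger_force: 0.0
time_s: 29.07
ee_pos: [0.3668, 0.1164, 0.3192]
ee_rot: [0.999, -0.042, 0.001, -0.0]
wrist_force: [-0.2, 0.1, -0.2]
opening: 0.068
finger_force: 0.0
29.1667 [0.62682691 0.13792065 1.1510367 ]
```

View pics/fin.png

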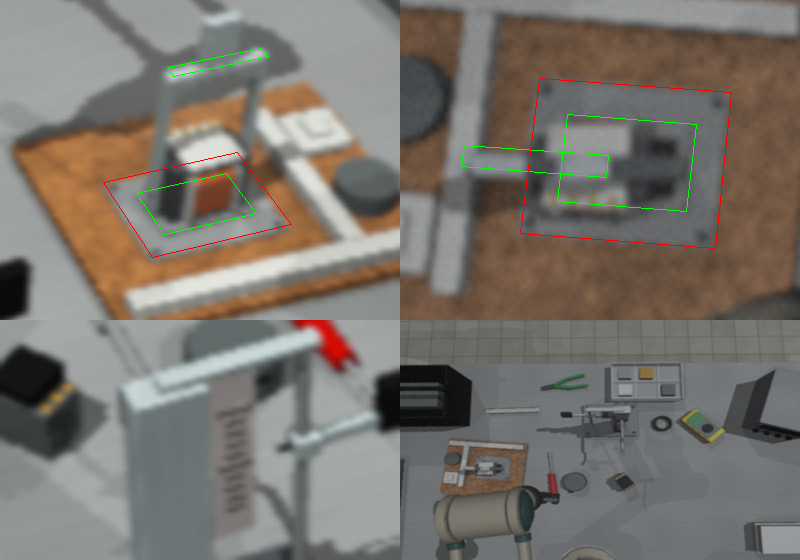

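The transformer stands upright and square, with its foot well inside the plate (modelled foot outline within the plate outline in both views). The hook is back up, the marker is where it was left, and the bystanders look untouched.

```bash
python3 -c "
from rig import sign_off
print(sign_off())"
```

```text
the job is handed in; nothing more can be done
None
```

The job is handed in: the transformer was weighed on the hook (about 7.5 N, 48 mm sink), the marker was set level with the pointer to within about 1 mm by camera measurement, and the transformer now stands upright and square on the steel plate.

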